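# Hold the case's flap at the marked angle for fitting its stay

## Task

I am about to fit the stay to the flap of the red steel case. First push the blue parts bin along the bench, without lifting or tipping it, until it stands in the middle of the yellow disc, where I can reach the bolts; then raise the flap until it lines up with the white pointer of the angle gauge on the case's side, and finish while still holding it steady there with the fingers (do not let go: it would fall shut). Leave the pointer as it is set and the other things on the bench where they are.

Things in the scene. Friction and masses are not known exactly. Their poses are not given: they have to be found in the camera images.
- case: Red sheet-steel case fixed to the bench: 200 deep (its x) x 260 wide (its y) x 120 high, with a hinged flap for a top. Origin: centre of its underside. Its front faces its -x (towards the robot). Does not move.
- flap (a joint): Angle (rad) of the case's red steel flap about its hinge on the far (+x of the case) top edge; 0 = lying shut, grows as the near edge is raised (up to 1.5). Free hinge: the flap (about 0.6 kg, may be 0.4 to 0.8) falls shut if let go. Plate 204 from hinge to near edge, 264 wide, 6 thick; starts shut, with its mid-plane 123 above the bench.
- flap_hinge (a point): Middle of the flap's hinge axis (axis = the case's y), 123 above the bench, 100 behind the case's centre. Its own x, y, z axes turn with the flap; the flap extends along its -x.
- flap_bar (a point): Middle of the flap's bar handle: round steel bar, 12 diameter, 120 long, parallel to the hinge and 250 from its axis, in the flap's plane, 40 clear of the flap's near edge on two 12 thick stays at its ends (100 free between). Pinch it from above across the bar, fingers opened at most 45 so that one passes between bar and flap; the bar can turn between the fingers.
- pointer (a joint): Angle (rad) at which the gauge's pointer is set, same zero, axis and sense as flap: the flap is at the marked angle when both values are equal. Lies between 0.35 and 0.95; stiff, stays where set.
- pointer_tip (a point): Tip of the pointer: flat white bar with black end, 240 long, 12 wide, turning about the flap's hinge axis outside the case's left (+y) side, 152 from the case's middle, beside a round aluminium gauge plate. Its x axis runs along the pointer from tip towards the hinge. At the mark, flap and pointer lie in one line seen from the side.
- bin: Open blue plastic parts bin with bolts, loose on the bench, 130 (its x) x 100 (its y) x 60 high, walls 4 thick, about 0.4 kg (may be 0.28 to 0.56). Origin: centre of its underside. Slides on the bench when pushed low on a side with the fingers.
- spot: Yellow disc painted flat on the bench, 190 diameter, between the bin and the case. Origin: its centre.
- mallet: Bystander: hammer with wooden handle, lying near the robot in front of the case; leave it alone.
- spanner: Bystander: steel spanner lying beyond the yellow disc; leave it alone.
- screwdriver: Bystander: orange-handled screwdriver lying beyond the yellow disc; leave it alone.
- bottle: Bystander: clear plastic bottle, 200 tall, left of the case; leave it alone.
- tin: Bystander: steel can, 90 tall, left of the case towards the robot; leave it alone.
- air_driver: Bystander: black air screwdriver lying on the far left; leave it alone.
- mug: Bystander: white mug beyond the bin; leave it alone.

How it is judged:
By the outcome, as a careful person would: the job done as asked, in the order asked, and still so for the second after the job is handed in, while the arm keeps its last pose, push and grip.
It also fails if it takes over 64 s, if anything falls off the work surface, if the arm or the gripper's body presses on something with over 40 N, if the wrist force passes 120 N, or if a joint passes its speed limit or range.

## Robot

A 7-joint arm with a two-finger parallel gripper is mounted at the origin on the work surface. World frame = base frame: x ahead of the robot, y to its left, z up, the work surface at z = 0. Lengths are in mm, angles in rad, forces in N, time in s.
With the tool pointing down it reaches from about 400 to 850 mm from the base axis. Payload 4.5 kg.
Tool frame: the origin (TCP) lies on the centre line of the jaws, within the pads' length; the fingertips stand 11 mm ahead of it and the grasp point (between the pads) lies 8 mm behind it (r.tcp_to_tips is the distance from the TCP to the fingertips, in mm); z points along the fingers, y is the line along which they close (so a half turn about z gives the same grasp; the last joint's range is limited). The gripper opens to 88 mm and grips with 3 to 60 N. Pads are 18 mm wide; open, the fingers measure 123 mm over their backs; the gripper's body (75 mm by 187 mm) begins 45 mm behind the grasp point.
Start: joints at [1.288, 0.689, -0.195, 1.565, 0.157, 0.902, -0.215], TCP at [194.733, -593.912, 249.743] pointing down, gripper open.
Joint ranges: [-3.01, 3.01], [-0.46, 2.08], [-1.47, 1.51], [0.13, 2.56], [-1, 4.14], [0.04, 2.09], [-2.66, 2.66]. Speed limits (rad/s): [2.57, 2.57, 3.14, 3.14, 3.14, 3.14, 3.14].

## Interface

Orientations are given as [roll, pitch, yaw] about the fixed x, y, z axes, in that order (R = Rz(yaw) Ry(pitch) Rx(roll)).
In Python, from bench import r gives the robot as it stands.
- The arm moves only by the tool hand_motion, called after "Request:" by a JSON object that holds its "name" and its "arguments". Schema: {"type":"object","properties":{"moves":{"type":"array","items":{"type":"number"},"minItems":6,"maxItems":30},"jaw":{"type":"number"},"grip_force":{"type":"number"},"only":{"type":"string"},"quiet":{"type":"boolean"},"lines":{"type":"string"}},"required":["moves"],"additionalProperties":false}. moves is one flat list of numbers that holds 1 to 5 rows one after another, with no inner brackets; each row has 6 numbers: dx, dy, dz in units of 5 mm, then a rotation vector rx, ry, rz in units of 0.05 rad; each row is the pose to reach, as a shift and turn from the pose commanded when the call began, along the tool's axes at that moment; what a row does not reach only later rows make up. A row lasts 1/10 s, in which the tool goes at most 50 mm and 0.15 rad, less where a joint would pass 70% of its speed; a pose out of reach is approached as far as the arm can. jaw is the finger opening in mm, set as the call begins (left out keeps the last). The fingers move at their own pace and stop on an object; grip_force is the grip in N (left out, the last holds). Time passes only in rows, so rows that do not move let the fingers close. The tool returns the time, the measured TCP pose, the force, the opening and the grip force at its end. only (a regular expression) keeps the lines of the reply that match it, lines (a string "A,B") keeps lines A to B, and quiet returns only ok. Input that does not fit is refused with a message, and nothing moves.
- r.read_state(): the state, without advancing time (a new reading comes with each control period).
- r.get_image(name): name is "scene" or "top" or "wrist"; returns a dict with "pixels" (480x640x3 uint8, red, green, blue), "vertical_fov" (degrees; the focal length in pixels is half the picture's height over the tangent of half this angle, whatever the lens; pixels are square), "cx", "cy" (the principal point, pixels), "k1" (the pictures are not rectified: a ray, as slopes to the right and down, at radius r is drawn at 1 + k1 r^2 times it, then the intrinsics apply), "eye" and "rotation" of the camera in the world. Camera axes: x right, y down, z forward; pixel columns grow to the right and rows downward; lengths in mm; the calibration is good to about 2 mm. A picture is of the moment at which its call begins. There is no depth.
- r.close_job(): hands the job in; it is judged then, once.
The state is a dict: "t": time; "qpos": joint angles; "qvel": joint speeds; "effort": joint torques, N m; "position": TCP position; "tcp_rot": TCP orientation; "force": force on the tool from outside, world axes, zero at the start; "ft_torque": the same for the moment, N m; "gripper_width": finger opening in mm; "finger_force": force on a finger pad.
Only numpy, scipy, OpenCV 4.12 (cv2) and the standard library are available. Lean on these libraries where they do the work, as an engineer would, in place of code of your own. Each camera call takes 0.05 s, during which the arm holds its last target. There are 200 camera calls.

## Working session

There is one attempt and no reset: what is moved stays moved. The work goes in short steps, Python scripts to look and compute and a tool call to move; the robot and the scene stay as the last step left them, time stands still between calls to the robot, and variables do not carry over. Pictures are saved under pics/ and viewed, at most 10 in all, crops included, and the job is handed in when it is done.

```bash
ls; mkdir -p pics
```

Create h.py:
```python
import numpy as np, cv2
from bench import r
def save(n,f):
    im=r.get_image(n); cv2.imwrite(f,im["pixels"][:,:,::-1]); np.savez(f[:-4]+'.npz',**im); return im
def load(f): return dict(np.load(f))
def K(im):
    f=240/np.tan(np.radians(float(im["vertical_fov"]))/2)
    return np.array([[f,0,float(im["cx"])],[0,f,float(im["cy"])],[0,0,1]])
def ray(im,uv):
    uv=np.array(uv,float).reshape(-1,1,2)
    p=cv2.undistortPoints(uv,K(im),np.array([float(im["k1"]),0,0,0,0]))[:,0]
    d=np.c_[p,np.ones(len(p))]@np.array(im["rotation"]).T
    return np.array(im["eye"]),d
def onz(im,uv,z):
    e,d=ray(im,uv); return e+d*((z-e[2])/d[:,2])[:,None]
def proj(im,P):
    R=np.array(im["rotation"]); P=(np.array(P,float).reshape(-1,3)-np.array(im["eye"]))@R
    return cv2.projectPoints(P,np.zeros(3),np.zeros(3),K(im),np.array([float(im["k1"]),0,0,0,0]))[0][:,0]
def two(ima,a,imb,b):
    e1,d1=ray(ima,a); e2,d2=ray(imb,b); d1=d1[0];d2=d2[0]
    s=np.linalg.lstsq(np.c_[d1,-d2],e2-e1,rcond=None)[0]
    p,q=e1+s[0]*d1,e2+s[1]*d2; return (p+q)/2,np.linalg.norm(p-q)
```

Run:
```python
from h import *
np.set_printoptions(precision=3,suppress=True)
for n in("scene","top","wrist"):
    im=save(n,f'pics/{n}0.png'); print(n,im["eye"],im["rotation"],im["vertical_fov"],im["k1"])
s=r.read_state(); print(s["t"],s["position"],s["tcp_rot"],s["force"],s["gripper_width"])
```

```bash
sed -i 's/np.array(im\["rotation"\])/Rot.from_euler("xyz",im["rotation"]).as_matrix()/; 1a from scipy.spatial.transform import Rotation as Rot' h.py; grep -n Rot h.py
```

```text
2:from scipy.spatial.transform import Rotation as Rot
13:    d=np.c_[p,np.ones(len(p))]@Rot.from_euler("xyz",im["rotation"]).as_matrix().T
18:    R=Rot.from_euler("xyz",im["rotation"]).as_matrix(); P=(np.array(P,float).reshape(-1,3)-np.array(im["eye"]))@R
```

View pics/scene0.png

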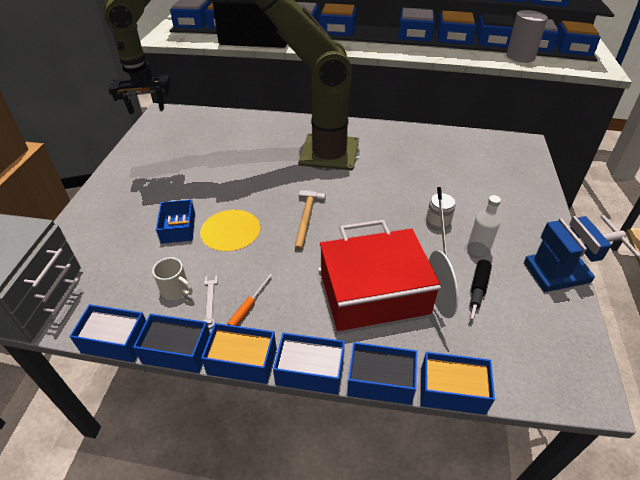

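View pics/top0.png

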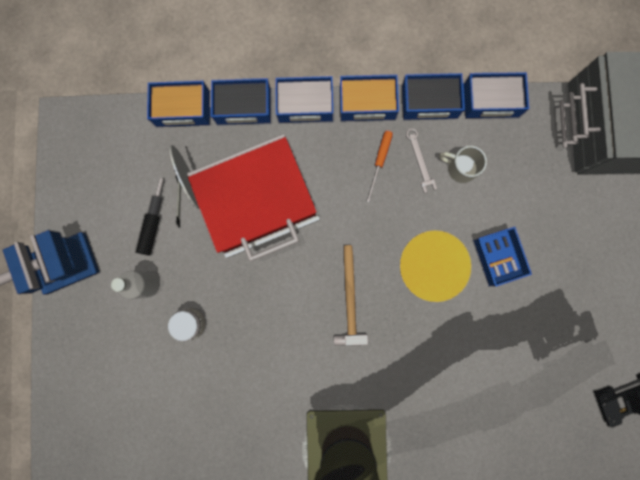

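Run:
```python
from h import *
np.set_printoptions(precision=1,suppress=True)
T=load('pics/top0.npz');S=load('pics/scene0.npz')
for n,im in(("top",T),("scene",S)):
    h=cv2.cvtColor(im["pixels"],cv2.COLOR_RGB2HSV)
    m=cv2.inRange(h,(22,130,120),(34,255,255))
    c,_=cv2.findContours(m,0,1)
    for q in c:
        if cv2.contourArea(q)>1500 and n=="top" or n=="scene" and cv2.contourArea(q)>800:
            p=onz(im,q[:,0].astype(float),0); el=cv2.fitEllipse(p[:,:2].astype(np.float32)); print(n,"yellow",el)
    m=cv2.inRange(h,(105,120,40),(125,255,255)); x0,x1,y0,y1=(465,540,215,295) if n=="top" else (145,205,190,250)
    k=np.zeros_like(m);k[y0:y1,x0:x1]=m[y0:y1,x0:x1]
    c=max(cv2.findContours(k,0,1)[0],key=cv2.contourArea); print(n,cv2.approxPolyDP(c,3,True)[:,0].tolist())
a=T["pixels"][210:300,460:550,::-1]; b=S["pixels"][185:255,140:230,::-1]
a=cv2.resize(a,None,fx=4.4,fy=4.4,interpolation=2); b=cv2.resize(b,None,fx=4.4,fy=4.4,interpolation=2)
o=np.zeros((396,800,3),np.uint8);o[:a.shape[0],:396]=a;o[:b.shape[0],400:796]=b
c=T["pixels"][130:270,150:340,::-1];d=S["pixels"][180:330,310:470,::-1]
cv2.imwrite('pics/crop1.png',o)
o=np.zeros((450,800,3),np.uint8);c=cv2.resize(c,None,fx=2.2,fy=2.2);d=cv2.resize(d,None,fx=2.3,fy=2.3)
o[:c.shape[0],:c.shape[1]]=c;o[:d.shape[0],425:425+d.shape[1]]=d;cv2.imwrite('pics/crop2.png',o)
```

```text
top yellow ((472.4128112792969, -247.13009643554688), (184.57359313964844, 185.12327575683594), 152.14710998535156)
top [[514, 228], [475, 241], [490, 284], [530, 273]]
scene yellow ((472.7883605957031, -248.80081176757812), (182.84059143066406, 184.74249267578125), 15.572821617126465)
scene [[190, 199], [160, 202], [156, 229], [161, 243], [191, 240], [194, 213]]
```

View pics/crop1.png

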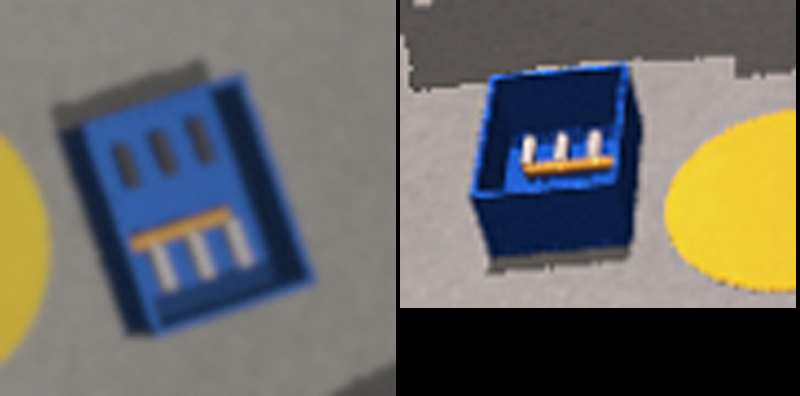

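View pics/crop2.png

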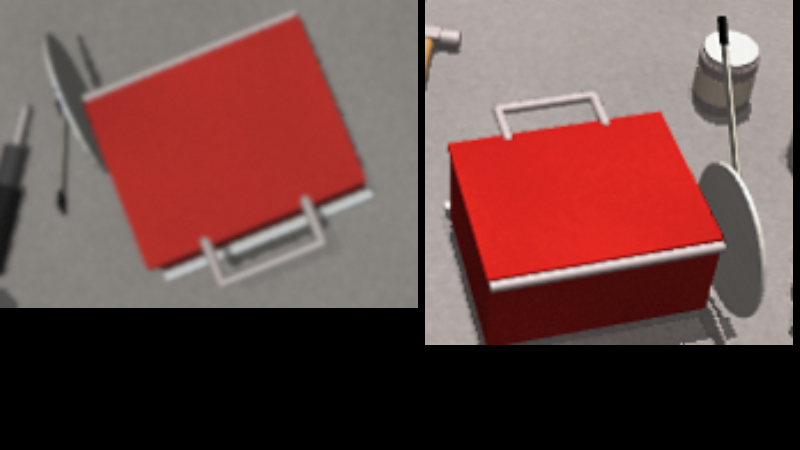

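Run:
```python
from h import *
np.set_printoptions(precision=1,suppress=True)
T=load('pics/top0.npz');S=load('pics/scene0.npz')
def both(n,a,b):
    p,g=two(T,a,S,b); print(n,p,round(g,1)); return p
q=[both("bin"+n,a,b) for n,a,b in(("TL",(479.3,235.5),(190,226.6)),("TR",(515.7,227),(157,229.3)),("BR",(531.6,273.6),(160.5,202)),("BL",(495.7,286.1),(191.8,200.2)))]
q=onz(T,[(479.3,235.5),(515.7,227),(531.6,273.6),(495.7,286.1)],60);print(q,q.mean(0),[np.linalg.norm(q[i]-q[i-1]) for i in range(4)])
q=onz(S,[(190,226.6),(157,229.3),(160.5,202),(191.8,200.2)],60);print(q,q.mean(0),[np.linalg.norm(q[i]-q[i-1]) for i in range(4)])
a=both("barL",(252.3,257.3),(384.8,222.2));b=both("barR",(297.7,239.1),(341.3,226.5)); print((a+b)/2, np.arctan2(*(a-b)[[1,0]])-np.pi/2,np.linalg.norm(a-b))
A=onz(T,[(252.3,257.3),(297.7,239.1)],123);print(A,A.mean(0))
h=both("hingeL",(150+85/2.2,130+95/2.2),(310+(724-425)/2.3,180+243/2.3));h2=both("hingeR",(150+295/2.2,130+15/2.2),(310+(490-425)/2.3,180+287/2.3))
both("tip",(178.2,223.2),(439.1,188.7))
```

```text
binTL [ 543.2 -346.6   62.3] 7.8
binTR [ 563.7 -444.9   55.9] 5.4
binBR [ 444.1 -481.    58.2] 0.3
binBL [ 414.5 -387.8   52.8] 2.5
[[ 544.5 -351.2   60. ]
 [ 564.1 -446.2   60. ]
 [ 444.1 -480.5   60. ]
 [ 414.9 -386.8   60. ]] [ 491.9 -416.2   60. ] [np.float64(134.40120670987938), np.float64(96.94129675755555), np.float64(124.8039402251603), np.float64(98.09492406329687)]
[[ 541.1 -343.7   60. ]
 [ 567.8 -439.1   60. ]
 [ 446.1 -479.5   60. ]
 [ 422.5 -382.    60. ]] [ 494.4 -411.1   60. ] [np.float64(124.59822439102079), np.float64(99.03462659716679), np.float64(128.25034255275307), np.float64(100.34501478830785)]
barL [498.8 225.6 119.9] 10.5
barR [540.4 110.3 125.6] 4.0
[519.6 168.  122.7] 0.3465347409726687 122.7187069383919
[[499.2 219.9 123. ]
 [540.9 108.5 123. ]] [520.  164.2 123. ]
hingeL [711.7 378.8 123.3] 3.5
hingeR [799.8 138.8 112.7] 0.0
tip [564.3 348.5 308.3] 1.5
```

The rows are not in the units I measure in: shifts go in units of 5 mm and turns go in units of 0.05 rad. I convert before sending: 250 mm is 50, 200 mm is 40, -0.3 rad is -6.

Request:
{"name": "hand_motion", "arguments": {"moves": [10, 0, 0, 0, 0, -3, 20, 0, 0, 0, 0, -6, 30, 0, 0, 0, 0, -9, 40, 0, 0, 0, 0, -12, 50, 0, 0, 0, 0, -15], "jaw": 88}}

```text
t: 0.65
position: [433.8, -515.2, 249.6]
tcp_rot: [-3.141, 0.0, 1.073]
force: [0.2, -1.1, -0.6]
gripper_width: 87.7
finger_force: 0.0
```

Request:
{"name": "hand_motion", "arguments": {"moves": [2.4, 2.4, 4, 0, 0, -3, 4.8, 5, 8, 0, 0, -6, 7.2, 7.6, 12, 0, 0, -9, 9.6, 10.2, 16, 0, 0, -12, 11.6, 12.6, 20, 0, 0, -15]}}

```text
t: 1.15
position: [516.1, -495.1, 148.5]
tcp_rot: [-3.141, -0.001, 1.823]
force: [-0.1, 0.2, -0.0]
gripper_width: 88.0
finger_force: 0.0
```

Request:
{"name": "hand_motion", "arguments": {"moves": [0, 0, 0, 0, 0, 0, 0, 0, 0, 0, 0, 0]}}

```text
t: 1.35
position: [514.9, -495.7, 149.4]
tcp_rot: [-3.141, -0.001, 1.813]
force: [0.1, -0.2, 0.2]
gripper_width: 88.2
finger_force: 0.0
```

Run:
```python
from h import *
im=save("wrist","pics/w1.png");s=r.read_state();print(s["position"],s["tcp_rot"],s["qpos"],s["force"],im["eye"])
```

```text
[ 514.75623214 -496.50479333  150.39996479] [-3.14108317e+00  8.99564720e-04  1.81285219e+00] [ 0.94413198  0.96554033 -0.52702687  1.32862142  0.52098706  0.98409544
  0.55898768] [ 0.22847477 -1.09591398  0.49830981] [ 496.88268801 -418.49025172  284.09701792]
```

View pics/w1.png

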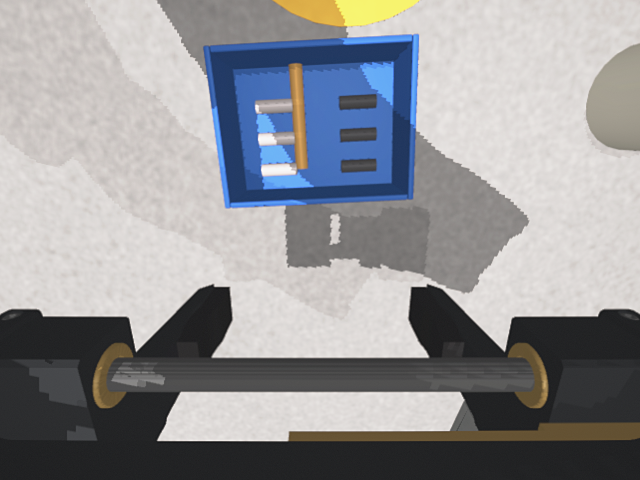

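Run:
```python
from h import *
np.set_printoptions(precision=3,suppress=True)
W=load('pics/w1.npz')
h=cv2.cvtColor(W["pixels"],cv2.COLOR_RGB2HSV);m=cv2.inRange(h,(100,120,40),(125,255,255))
c=max(cv2.findContours(m,0,1)[0],key=cv2.contourArea);a=cv2.approxPolyDP(c,8,True)[:,0];print(a.tolist())
px=[(206,46),(418,36),(413,199),(227,207)]
q=onz(W,px,60);print(q,q.mean(0),[np.linalg.norm(q[i]-q[i-1]) for i in range(4)])
c=q.mean(0)
for v in(q[1]-q[0],q[2]-q[3],-(q[3]-q[0])[[1,0,2]]*[-1,1,1],): print(np.arctan2(v[1],v[0]))
print(two(W,px[0],load('pics/top0.npz'),(495.7,286.1)), two(W,px[3],load('pics/top0.npz'),(531.6,273.6)))
```

```text
[[418, 35], [204, 46], [225, 206], [412, 198]]
[[ 418.296 -386.144   60.   ]
 [ 540.03  -350.699   60.   ]
 [ 568.68  -444.56    60.   ]
 [ 446.019 -480.597   60.   ]] [ 493.256 -415.5     60.   ] [np.float64(98.43768595838833), np.float64(126.78899194748912), np.float64(98.13608017024008), np.float64(127.84441663104323)]
0.28332849620618533
0.2857499450078818
-2.856100096181262
(array([ 416.088, -386.631,   57.465]), np.float64(3.0761700631308186)) (array([ 444.282, -482.842,   53.021]), np.float64(0.6549457700356071))
```

Scaled: 124 mm is 24.8, 2 mm is 0.4, -0.043 rad is -0.86.

Request:
{"name": "hand_motion", "arguments": {"moves": [0, 0.2, 8, 0, 0, -0.4, 0, 0.4, 16, 0, 0, -0.86, 0, 0.4, 22, 0, 0, -0.86, 0, 0.4, 24.8, 0, 0, -0.86, 0, 0.4, 24.8, 0, 0, -0.86]}}

```text
t: 1.9
position: [516.0, -495.5, 25.0]
tcp_rot: [-3.139, -0.001, 1.858]
force: [-0.1, -0.2, -0.3]
gripper_width: 88.4
finger_force: 0.0
```

Request:
{"name": "hand_motion", "arguments": {"moves": [1.6, 0, 0, 0, 0, 0, 3.2, 0, 0, 0, 0, 0, 4.4, 0, 0, 0, 0, 0, 5.6, 0.2, 0, 0, 0, 0, 6.8, 0.4, 0, 0, 0, 0]}}

```text
t: 2.4
position: [510.4, -464.6, 27.6]
tcp_rot: [3.14, 0.006, 1.859]
force: [1.0, -7.4, 3.2]
gripper_width: 88.3
finger_force: 2.8
```

Request:
{"name": "hand_motion", "arguments": {"moves": [1.2, 0.2, 0, 0, 0, 0, 2.8, 0.4, 0, 0, 0, 0, 4.4, 0.6, 0, 0, 0, 0, 6, 0.8, 0, 0, 0, 0, 7.6, 1, 0, 0, 0, 0]}}

```text
t: 2.9
position: [504.6, -427.0, 27.5]
tcp_rot: [3.14, 0.006, 1.858]
force: [0.4, -5.8, 3.9]
gripper_width: 87.6
finger_force: 2.9
```

Request:
{"name": "hand_motion", "arguments": {"moves": [1.6, 0.2, 0, 0, 0, 0, 3.2, 0.4, 0, 0, 0, 0, 4.8, 0.8, 0, 0, 0, 0, 6, 1, 0, 0, 0, 0, 6.8, 1, 0, 0, 0, 0]}}

```text
t: 3.4
position: [500.0, -392.4, 27.4]
tcp_rot: [3.14, 0.005, 1.859]
force: [1.5, -4.8, 3.3]
gripper_width: 87.7
finger_force: 2.8
```

Run:
```python
from h import *
im=save("wrist","pics/w2.png");t=save("top","pics/t2.png");s=r.read_state();print(s["position"],s["tcp_rot"],s["force"])
for n,im in(("w",im),("t",t)):
    h=cv2.cvtColor(im["pixels"],cv2.COLOR_RGB2HSV);m=cv2.inRange(h,(100,120,40),(125,255,255))
    if n=="t":m[:200]=0;m[:,:400]=0
    c=max(cv2.findContours(m,0,1)[0],key=cv2.contourArea);a=cv2.approxPolyDP(c,4,True)[:,0];print(a.tolist()); print(onz(im,a.astype(float),60).round(1))
```

```text
[ 499.82870772 -391.54297123   27.232679  ] [3.13986441 0.00397698 1.85937166] [ 1.18982525 -4.17167248  3.21042348]
[[68, 16], [132, 334], [491, 333], [548, 15]]
[[ 405.7 -306.3   60. ]
 [ 433.2 -400.2   60. ]
 [ 556.1 -363.6   60. ]
 [ 527.8 -269.9   60. ]]
[[478, 234], [445, 246], [461, 290], [494, 280]]
[[ 548.4 -348.1   60. ]
 [ 519.8 -262.2   60. ]
 [ 407.4 -298.1   60. ]
 [ 430.4 -383.2   60. ]]
```

Request:
{"name": "hand_motion", "arguments": {"moves": [1.2, 0.2, 0, 0, 0, 0, 2.8, 0.6, 0, 0, 0, 0, 4.4, 1, 0, 0, 0, 0, 6, 1.4, 0, 0, 0, 0, 7.6, 1.8, 0, 0, 0, 0]}}

```text
t: 4.0
position: [496.9, -354.1, 27.0]
tcp_rot: [3.141, 0.005, 1.858]
force: [0.8, -6.7, 6.4]
gripper_width: 88.0
finger_force: 3.4
```

Request:
{"name": "hand_motion", "arguments": {"moves": [1.6, 0.4, 0, 0, 0, 0, 3.2, 0.8, 0, 0, 0, 0, 4.8, 1, 0, 0, 0, 0, 6.4, 1.2, 0, 0, 0, 0, 7.6, 1.4, 0, 0, 0, 0]}}

```text
t: 4.5
position: [493.0, -314.9, 26.8]
tcp_rot: [3.141, 0.004, 1.858]
force: [0.6, -7.1, 5.1]
gripper_width: 87.8
finger_force: 3.3
```

Request:
{"name": "hand_motion", "arguments": {"moves": [0.6, 0, 0, 0, 0, 0, 1, 0, 0, 0, 0, 0, 1, 0, 0, 0, 0, 0]}}

```text
t: 4.8
position: [491.9, -309.6, 26.7]
tcp_rot: [3.14, 0.003, 1.859]
force: [0.6, -4.6, 3.6]
gripper_width: 87.9
finger_force: 2.5
```

Create binpos.py:
```python
from h import *
import sys
k=sys.argv[1]
s=r.read_state();print(s["position"],s["tcp_rot"],s["force"])
for n in("wrist","top"):
    im=save(n,f"pics/{n}{k}.png")
    h=cv2.cvtColor(im["pixels"],cv2.COLOR_RGB2HSV);m=cv2.inRange(h,(100,120,40),(125,255,255))
    if n=="top":m[:200]=0;m[:,:350]=0
    c=max(cv2.findContours(m,0,1)[0],key=cv2.contourArea);a=cv2.approxPolyDP(c,4,True)[:,0];q=onz(im,a.astype(float),60)
    print(a.tolist());print(q.round(1).tolist(),q.mean(0).round(1))
```

```bash
python3 binpos.py 3
```

```text
[ 491.88502036 -309.55422608   26.69865404] [3.14028256 0.00334769 1.85873774] [ 0.6102559  -4.63975754  3.59075917]
[[66, 15], [132, 335], [492, 334], [549, 14]]
[[397.4, -223.5, 60.0], [425.5, -317.3, 60.0], [547.9, -280.8, 60.0], [519.7, -187.1, 60.0]] [ 472.6 -252.2   60. ]
[[447, 239], [415, 249], [429, 293], [461, 284]]
[[537.5, -268.1, 60.0], [514.0, -185.5, 60.0], [401.8, -216.7, 60.0], [422.5, -298.8, 60.0]] [ 469.  -242.3   60. ]
```

Scaled: 4 mm is 0.8, 2 mm is 0.4.

Request:
{"name": "hand_motion", "arguments": {"moves": [0.4, 0, 0, 0, 0, 0, 0.8, 0, 0, 0, 0, 0, 0.8, 0, 0, 0, 0, 0]}}

```text
t: 5.2
position: [490.7, -305.6, 26.6]
tcp_rot: [3.14, 0.003, 1.859]
force: [2.5, -5.2, 4.7]
gripper_width: 87.9
finger_force: 2.5
```

Request:
{"name": "hand_motion", "arguments": {"moves": [-2, 0, 0, 0, 0, 0, -6, 0, 0, 0, 0, 0, -10, 0, -6, 0, 0, 0, -12, 0, -16, 0, 0, 0, -12, 0, -26, 0, 0, 0]}}

```text
t: 5.7
position: [505.6, -362.7, 154.9]
tcp_rot: [-3.14, -0.003, 1.857]
force: [-0.0, -1.2, 0.2]
gripper_width: 87.8
finger_force: 0.0
```

Request:
{"name": "hand_motion", "arguments": {"moves": [-4, 0, -8, 0, 0, 0, -8, 0, -16, 0, 0, 0, -8, 0, -16, 0, 0, 0, -8, 0, -16, 0, 0, 0]}}

```text
t: 6.1
position: [517.9, -399.8, 234.8]
tcp_rot: [3.141, -0.001, 1.859]
force: [-0.4, 0.2, -1.1]
gripper_width: 87.9
finger_force: 0.0
```

Run:
```python
from h import *
np.set_printoptions(precision=1,suppress=True)
print(r.read_state()["position"])
for n in("wrist","top","scene"):
    im=save(n,f"pics/{n}4.png")
    h=cv2.cvtColor(im["pixels"],cv2.COLOR_RGB2HSV);m=cv2.inRange(h,(22,130,110),(34,255,255))
    b=cv2.inRange(h,(100,120,40),(125,255,255))
    if n=="top": m[:200]=0;b[:200]=0;b[:,:350]=0
    if n=="scene": m[:180]=0;m[265:]=0;m[:,:180]=0;m[:,290:]=0;b[:180]=0;b[265:]=0;b[:,:150]=0;b[:,290:]=0
    c=np.vstack([q for q in cv2.findContours(m,0,1)[0] if cv2.contourArea(q)>15]);p=onz(im,cv2.convexHull(c)[:,0].astype(float),0)[:,:2].astype(np.float32)
    print(n,"disc",cv2.minEnclosingCircle(p))
    c=max(cv2.findContours(b,0,1)[0],key=cv2.contourArea);a=cv2.approxPolyDP(c,3,True)[:,0];q=onz(im,a.astype(float),60);print(a.tolist(),q.tolist(),q.mean(0))
W=cv2.imread('pics/wrist4.png');T=cv2.resize(cv2.imread('pics/top4.png')[200:320,360:520],(800,600),interpolation=2)
o=np.hstack([cv2.resize(W,(400,300)),cv2.resize(T,(400,300))]);cv2.imwrite('pics/crop4.png',o)
```

```text
[ 517.9 -399.8  234.8]
wrist disc ((547.4449462890625, -239.36305236816406), 56.52991485595703)
[[237, 0], [243, 97], [254, 102], [288, 102], [290, 98], [380, 102], [391, 97], [397, 0], [310, 0], [310, 81], [301, 83], [300, 88], [271, 86], [272, 75], [298, 75], [298, 61], [272, 61], [269, 49], [297, 48], [298, 44], [297, 33], [268, 30], [269, 19], [297, 19], [297, 0]] [[403.92122318846214, -244.69923098590345, 60.0], [424.1049472739798, -313.47954198785186, 60.0], [434.12334512106224, -314.70208091533146, 59.99999999999994], [462.3897793815134, -306.3552675872027, 60.0], [463.2251967926026, -302.7641270369542, 60.0], [538.8455988493852, -283.6957234395459, 59.99999999999994], [546.606008448
[... 893 characters left out ...]
, 60.0]] [ 460.4 -272.1   60. ]
top disc ((475.8619384765625, -240.4613037109375), 92.62774658203125)
[[449, 238], [413, 250], [428, 294], [464, 283]] [[539.9809383432554, -273.3570459758977, 60.0], [511.57997510413975, -180.32592989137237, 60.0], [399.3939624162041, -214.1188164439397, 60.0], [424.797605404726, -306.4840291624881, 60.0]] [ 468.9 -243.6   60. ]
scene disc ((480.96270751953125, -238.04214477539062), 92.79278564453125)
[[243, 201], [212, 204], [214, 243], [245, 240]] [[401.6565544884759, -217.83823938890674, 60.0], [430.6825144724796, -311.3091520723033, 60.0], [596.461900928626, -249.44758881898304, 60.0], [570.5438472172953, -163.64651549408939, 60.0]] [ 499.8 -235.6   60. ]
```

View pics/crop4.png

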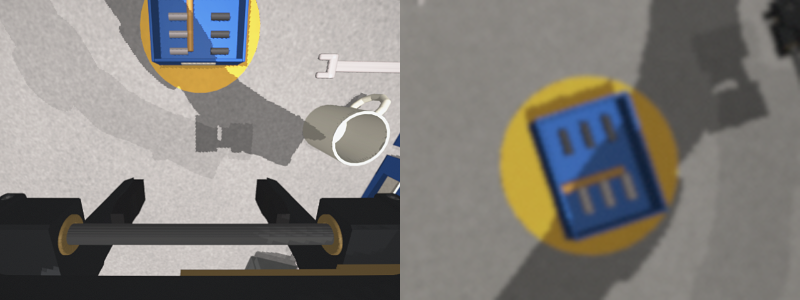

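Request:
{"name": "hand_motion", "arguments": {"moves": [6, 0, -4, 0, 0, 0, 12, 0, -8, 0, 0, 0, 18, 0, -12, 0, 0, 0, 18, 0, -12, 0, 0, 0, 18, 0, -12, 0, 0, 0]}}

```text
t: 6.75
position: [492.2, -312.9, 294.1]
tcp_rot: [-3.14, -0.001, 1.862]
force: [0.0, -0.7, -0.1]
gripper_width: 88.1
finger_force: 0.0
```

Run:
```python
from h import *
np.set_printoptions(precision=1,suppress=True)
im=save("wrist","pics/wrist5.png");h=cv2.cvtColor(im["pixels"],cv2.COLOR_RGB2HSV)
m=cv2.inRange(h,(15,110,60),(34,255,255));b=cv2.inRange(h,(100,120,40),(125,255,255))
c=max(cv2.findContours(m|b,0,1)[0],key=cv2.contourArea);u=cv2.convexHull(c)[:,0].astype(float)
p=onz(im,u,0)[:,:2].astype(np.float32);print("disc",cv2.minEnclosingCircle(p),cv2.fitEllipse(p))
c=max(cv2.findContours(b,0,1)[0],key=cv2.contourArea);a=cv2.approxPolyDP(c,6,True)[:,0];q=onz(im,a.astype(float),60);print(a.tolist(),q.round(1).tolist(),q.mean(0),cv2.minAreaRect(onz(im,c[:,0].astype(float),60)[:,:2].astype(np.float32)))
print(r.read_state()["position"],im["eye"])
```

```text
disc ((473.1907653808594, -248.31243896484375), 95.79067993164062) ((473.76812744140625, -247.97010803222656), (189.251220703125, 190.6051025390625), 11.654592514038086)
[[256, 96], [261, 190], [375, 190], [380, 96]] [[396.5, -220.4, 60.0], [424.2, -313.2, 60.0], [546.1, -276.7, 60.0], [518.6, -183.9, 60.0]] [ 471.4 -248.6   60. ] ((471.64154052734375, -248.48841857910156), (128.38101196289062, 96.84571838378906), 16.631710052490234)
[ 491.9 -314.   293.5] [ 470.6 -236.8  428.8]
```

View pics/wrist5.png

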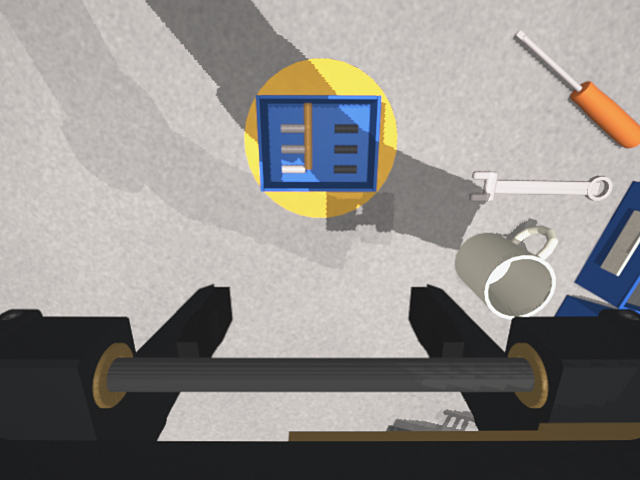

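Scaled: 90 mm is 18, 36 mm is 7.2, -0.06 rad is -1.2.

Request:
{"name": "hand_motion", "arguments": {"moves": [8.4, 3.6, 0, 0, 0, -0.4, 17.2, 7.2, 0, 0, 0, -0.8, 26, 10.8, 0, 0, 0, -1.2, 34.8, 14.4, 0, 0, 0, -1.2, 43.6, 18, 0, 0, 0, -1.2], "jaw": 40}}

```text
t: 7.3
position: [516.6, -78.7, 293.2]
tcp_rot: [-3.139, -0.001, 1.918]
force: [1.1, 0.7, -0.7]
gripper_width: 50.2
finger_force: 0.0
```

Request:
{"name": "hand_motion", "arguments": {"moves": [8, 2.8, -2, 0, 0, 0, 16, 5.6, -4, 0, 0, 0, 24, 8.2, -6, 0, 0, 0, 26, 9.2, -6, 0, 0, 0, 26, 9.2, -6, 0, 0, 0]}}

```text
t: 7.8
position: [515.8, 60.0, 323.8]
tcp_rot: [-3.141, -0.001, 1.923]
force: [0.8, -0.1, 0.8]
gripper_width: 39.7
finger_force: 0.0
```

Request:
{"name": "hand_motion", "arguments": {"moves": [0, 0, 0, 0, 0, 0, 0, 0, 0, 0, 0, 0]}}

```text
t: 8.0
position: [515.6, 56.0, 323.6]
tcp_rot: [-3.139, 0.001, 1.916]
force: [0.3, -0.0, -0.5]
gripper_width: 39.9
finger_force: 0.0
```

Run:
```python
from h import *
im=save("wrist","pics/wrist6.png");s=r.read_state();print(s["position"],s["tcp_rot"],s["qpos"],im["eye"],im["rotation"])
```

```text
[515.59609258  56.27493853 323.88369481] [-3.13963053e+00  8.30923788e-04  1.91606690e+00] [ 0.20785321  0.51171213 -0.64239459  1.76738818  0.36079949  0.98475305
 -0.23129306] [489.88716521 131.08105473 458.18786953] [2.82851440e+00 2.32742600e-03 3.44390385e-01]
```

View pics/wrist6.png

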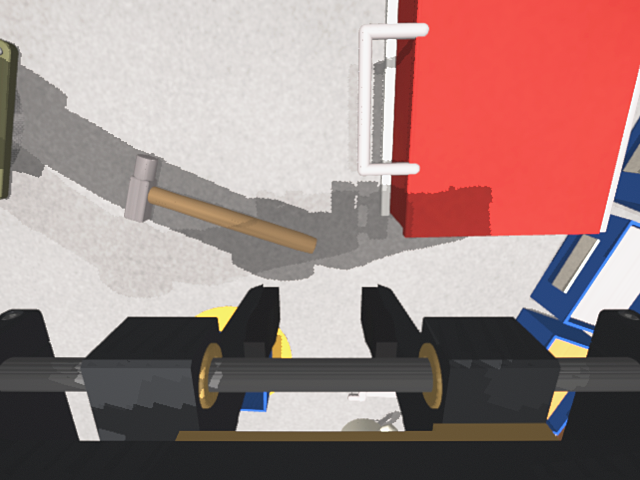

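Scaled: 110 mm is 22, 80 mm is 16.

Request:
{"name": "hand_motion", "arguments": {"moves": [8, 3, 0, 0, 0, 0, 16, 6, 0, 0, 0, 0, 22, 9, 0, 0, 0, 0, 22, 9, 0, 0, 0, 0, 22, 9, 0, 0, 0, 0]}}

```text
t: 8.55
position: [520.4, 176.6, 324.2]
tcp_rot: [-3.141, 0.001, 1.919]
force: [-0.6, -0.4, -0.2]
gripper_width: 40.5
finger_force: 0.0
```

Run:
```python
from h import *
im=save("wrist","pics/wrist7.png");s=r.read_state();print(s["position"],s["tcp_rot"],im["eye"])
```

```text
[520.50920685 175.51843944 324.19467147] [-3.14023153e+00  1.53617772e-03  1.91754165e+00] [494.25246728 251.57259311 458.81013107]
```

View pics/wrist7.png

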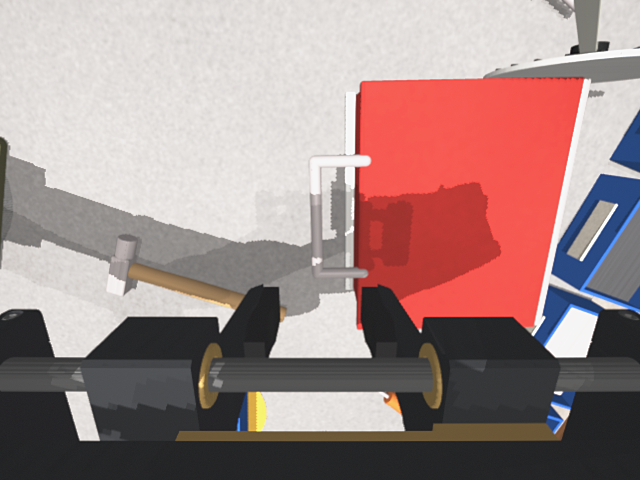

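Run:
```python
from h import *
np.set_printoptions(precision=1,suppress=True,linewidth=200)
A=load('pics/wrist6.npz');B=load('pics/wrist7.npz')
for n,im,rows,c0 in(("6",A,(60,90,120,150),352),("7",B,(170,185,210,240,255),304)):
    g=im["pixels"].mean(2)
    for y in rows: print(n,y,g[y,c0:c0+26].astype(int))
for n,im,cols,r0 in(("6",A,(372,380),20),("6",A,(372,380),160),("7",B,(325,335),150),("7",B,(325,335),264)):
    for x in cols: print(n,"col",x,r0,im["pixels"].mean(2)[r0:r0+18,x].astype(int))
for im in(A,B):
    h=cv2.cvtColor(im["pixels"],cv2.COLOR_RGB2HSV);m=cv2.inRange(h,(0,120,60),(8,255,255))|cv2.inRange(h,(172,120,60),(180,255,255))
    c=max(cv2.findContours(m,0,1)[0],key=cv2.contourArea);print(cv2.approxPolyDP(c,4,True)[:,0].tolist())
```

```text
6 60 [218 219 221 221 220 219 193 195 225 237 241 246 247 247 246 244 241 232 214 187 213 225 226 226 228 229]
6 90 [211 211 210 209 207 207 195 211 232 239 244 247 247 247 246 243 238 225 192 211 228 182 136 137 139 138]
6 120 [213 213 212 210 214 195 189 221 236 241 246 247 247 247 245 241 231 208 196 215 183 133 135 138 139 139]
6 150 [207 211 215 212 214 195 200 229 239 243 247 247 247 246 244 238 220 197 214 194 143 137 141 143 141 143]
7 170 [228 228 228 228 219 216 232 233 242 247 247 247 247 244 237 219 182 205 227 227 227 228 228 228 228 229]
7 185 [223 222 224 225 225 216 224 240 244 247 247 247 247 245 240 226 191 195 224 228 229 230 229 226 224 226]
7 210 [216 214 214 216 220 219 174 127 137 148 156 163 170 167 159 149 141 157 206 222 216 212 211 212 216 221]
7 240 [219 218 216 215 217 218 206 162 129 140 150 157 163 166 163 155 147 138 126 121 121 120 122 126 123 121]
7 255 [128 129 129 128 127 128 128 121 124 136 145 153 160 164 161 157 149 143 127 120 125 125 123 119 117 118]
6 col 372 20 [216 215 214 204 215 231 238 243 245 246 245 246 245 241 235 226 215 190]
6 col 3
[... 329 characters left out ...]
4 238 220 210]
7 col 335 150 [229 230 231 232 222 197 221 238 244 246 247 247 247 246 244 236 219 213]
7 col 325 264 [145 147 147 133 113 124 136 144 160 175 171 161 157 150 142 141 143 143]
7 col 335 264 [145 146 145 128 115 128 137 146 163 177 172 162 157 148 145 148 148 150]
[[399, 0], [398, 22], [429, 26], [423, 37], [397, 40], [392, 161], [420, 166], [416, 174], [392, 176], [390, 211], [403, 234], [598, 233], [639, 65], [639, 0]]
[[582, 77], [361, 82], [356, 96], [356, 153], [369, 155], [371, 163], [355, 173], [354, 265], [368, 271], [365, 278], [354, 279], [357, 328], [362, 329], [361, 287], [378, 284], [391, 289], [416, 328], [422, 327], [424, 317], [511, 316], [523, 327], [533, 326]]
```

Run:
```python
from h import *
np.set_printoptions(precision=3,suppress=True)
A=load('pics/wrist6.npz');B=load('pics/wrist7.npz')
u,g1=two(A,(365.2,30),B,(314.1,161));l,g2=two(A,(362.4,169),B,(317.1,273));print(u,g1,l,g2,np.linalg.norm(u-l))
for im,p in((A,[(365.2,30),(362.4,169)]),(B,[(314.1,161),(317.1,273)])):
    q=onz(im,p,123);d=q[0]-q[1];print(q,q.mean(0),np.linalg.norm(d),np.arctan2(-d[0],d[1]))
q=onz(B,[(361,82),(584,77),(533.5,326),(358,328)],126);print("flap",q)
print(np.arctan2(-(q[1]-q[2])[0],(q[1]-q[2])[1]),np.arctan2(*(q[1]-q[0])[[1,0]]))
```

```text
[497.423 225.03  126.829] 0.08228028312039018 [540.522 113.041 124.342] 0.6549025697008065 120.02296122459376
[[497.468 226.117 123.   ]
 [540.394 112.981 123.   ]] [518.931 169.549 123.   ] 121.00610769754216 0.3626338663279748
[[497.501 224.723 123.   ]
 [541.04  112.454 123.   ]] [519.27  168.588 123.   ] 120.41586805764727 0.36995305055753835
flap [[514.118 306.222 126.   ]
 [704.38  380.25  126.   ]
 [798.484 136.361 126.   ]
 [608.461  64.828 126.   ]]
0.36824766338169634 0.3710614362579715
```

Request:
{"name": "hand_motion", "arguments": {"moves": [-0.4, -0.2, 9, 0, 0, -0.2, -0.8, -0.4, 18, 0, 0, -0.4, -1, -0.7, 25, 0, 0, -0.4, -1, -0.7, 28, 0, 0, -0.4, -1, -0.7, 28, 0, 0, -0.4], "jaw": 34}}

```text
t: 9.1
position: [517.6, 168.2, 182.4]
tcp_rot: [-3.136, 0.002, 1.937]
force: [-0.5, -0.8, -0.3]
gripper_width: 34.2
finger_force: 0.0
```

```bash
python3 - <<'E'
from h import *
np.set_printoptions(precision=3,suppress=True)
s=r.read_state();print(s["position"],s["tcp_rot"])
S=load('pics/scene0.npz');T=load('pics/top0.npz')
H=np.array([752.3,259,123]);u=np.array([np.cos(.368),np.sin(.368),0]);v=np.array([-u[1],u[0],0])
def pl(im,p,w):
    e,d=ray(im,p);t=(w-(e-H)@v)/(d@v);q=e+t[:,None]*d-H;return np.c_[q@u,q[:,2]]
# white pointer pixels in scene: per-row centroid
g=S["pixels"].astype(int)
for y in range(196,252,5): print(y,436,g[y,436:454].mean(1).astype(int))
for w in(148,152,156):
    q=pl(S,[(439.1,188.7),(446.1,251.7)],w);print(w,q.tolist(),np.arctan2(q[:,1],-q[:,0]),np.arctan2(q[0,1]-q[1,1],q[1,0]-q[0,0]))
E
```

```text
[517.623 168.18  182.416] [-3.136  0.002  1.937]
196 436 [247 255   0   1   6  67 255 245 242 243 242 242 244 246 243 206 162 164]
201 436 [242 247 235  60  90 201 246 243 242 242 242 242 242 243 242 240 241 244]
206 436 [124 217 250 123  69 205 219 246 243 243 243 243 244 246 243 240 192  94]
211 436 [ 68  76  86  84  73 102 202  91  92  95 113  92 103  94  83  70  62  85]
216 436 [ 97  95 110  91  87  75 201 117  76  82  99  87  90  92  91  84 102 156]
221 436 [ 95  96  96  97  91  71 105 200  89  93  94  93  91  89  86 118 171 167]
226 436 [ 72  84  84  89  88  75  68 205 121  72  73  64  62  68  83 104 173 169]
231 436 [ 88  86  86  86  85  81  72 121 202  79  83  81  81  78  91 165 165 166]
236 436 [163 163 166 168 169 173  76  68 199 150 160 160 164 165 167 164 163 160]
241 436 [162 164 167 167 164 166 128  68 131 189 160 163 163 162 163 162 164 164]
246 436 [167 166 167 165 165 161 169  79  70 196 157 166 163 165 166 168 166 164]
251 436 [ 99  98 162 191 204 206 179 113  69 146 185 164 160 160 165 166 162 164]
148 [[-136.28184924317705, 191.38614949895816], [-37.985923198409616, 73.09352480841926]] [0.952 1.092] 0.8774629093829669
152 [[-143.27559860953735, 185.24924960437193], [-44.11967756654974, 65.92167799737717]] [0.912 0.981] 0.8774629093829671
156 [[-150.26934797589763, 179.1123497097857], [-50.25343193468968, 58.749831186335314]] [0.873 0.863] 0.8774629093829656
```

Request:
{"name": "hand_motion", "arguments": {"moves": [0, 0, -9, 0, 0, 0, 0, 0, -18, 0, 0, 0, 2, 0, -27.6, 0, 0, 0, 6, 0, -36, 0, 0, 0, 12, 0, -41.6, 0, 0, 0]}}

```text
t: 9.6
position: [498.6, 226.0, 397.5]
tcp_rot: [3.136, 0.001, 1.934]
force: [-0.0, 0.2, -0.3]
gripper_width: 34.1
finger_force: 0.0
```

Request:
{"name": "hand_motion", "arguments": {"moves": [6, -2, 0, 0, 0, 0, 12, -4, 0, 0, 0, 0, 14, -4, 0, 0, 0, 0, 14, -4, 0, 0, 0, 0]}}

```text
t: 10.0
position: [453.0, 286.1, 393.8]
tcp_rot: [3.14, -0.0, 1.941]
force: [1.1, 0.0, 0.4]
gripper_width: 34.2
finger_force: 0.0
```

```bash
python3 -c "
from h import *
im=save('wrist','pics/wrist8.png');print(im['eye'])"
```

```text
[424.9040197  360.20853117 528.45278162]
```

Request:
{"name": "hand_motion", "arguments": {"moves": [0, 8, 0, 0, 0, 0, 0, 16, 0, 0, 0, 0, 0, 20, 0, 0, 0, 0, 0, 20, 0, 0, 0, 0, 0, 20, 0, 0, 0, 0]}}

```text
t: 10.55
position: [547.0, 319.9, 392.1]
tcp_rot: [-3.14, 0.001, 1.937]
force: [-1.1, 0.3, -0.6]
gripper_width: 34.0
finger_force: 0.0
```

```bash
python3 - <<'E'
from h import *
im=save('wrist','pics/wrist9.png');print(im['eye'])
a=cv2.imread('pics/wrist8.png');b=cv2.imread('pics/wrist9.png')
H=np.array([752.3,259,123]);u=np.array([np.cos(.368),np.sin(.368),0]);v=np.array([-u[1],u[0],0])
P=[H+152*v+k*(-u*np.cos(.88)+np.array([0,0,np.sin(.88)])) for k in(0,120,240)]
print(proj(load('pics/wrist8.npz'),P),proj(im,P))
cv2.imwrite('pics/crop9.png',np.vstack([cv2.resize(a[:240],(800,300)),cv2.resize(b[:240],(800,300))]))
E
```

```text
[519.59413479 394.41960093 526.6165151 ]
[[538.49387493 185.67268992]
 [519.98565775 199.9664583 ]
 [487.11381913 225.33379688]] [[459.1929096  183.04432755]
 [417.53116094 197.18121577]
 [343.30565316 222.37364885]]
```

View pics/crop9.png

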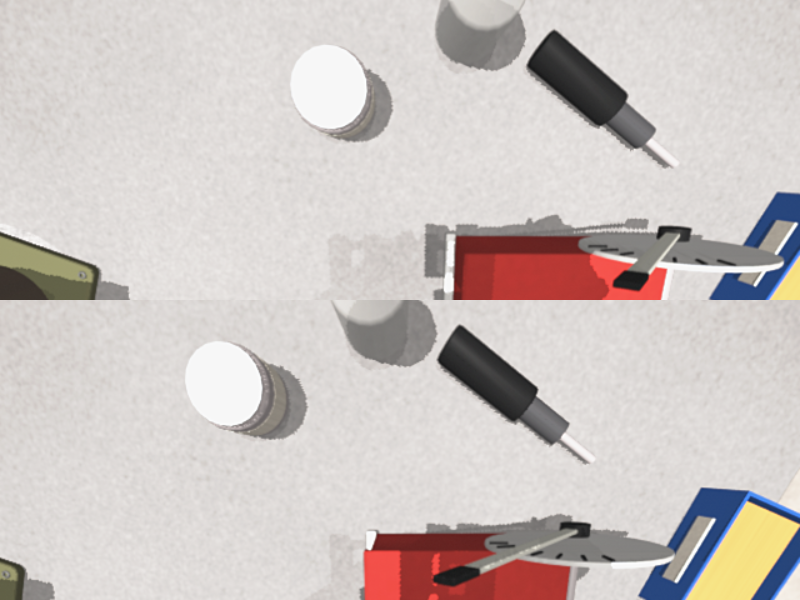

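Run:
```python
from h import *
np.set_printoptions(precision=1,suppress=True)
H=np.array([752.3,259,123]);u=np.array([np.cos(.368),np.sin(.368),0]);v=np.array([-u[1],u[0],0]);z=np.array([0,0,1.])
for f,(x0,x1,y0,y1) in((8,(480,525,212,240)),(9,(335,395,210,240))):
    im=load(f'pics/wrist{f}.npz');g=im["pixels"].mean(2);m=np.zeros((480,640),np.uint8);m[y0:y1,x0:x1]=(g[y0:y1,x0:x1]<75)*255
    c=max(cv2.findContours(m,0,1)[0],key=cv2.contourArea);print(f,cv2.approxPolyDP(c,1.5,True)[:,0].tolist(),cv2.minAreaRect(c))
    for th in(.86,.88,.9,.92):
        d=-u*np.cos(th)+z*np.sin(th);n=u*np.sin(th)+z*np.cos(th)
        print(th,[proj(im,H+w*v+240*d+s*n)[0].round(1).tolist() for w in(150,154) for s in(-6,6)])
```

```text
8 [[490, 227], [491, 229], [510, 232], [517, 224], [518, 219], [500, 216]] ((504.1486511230469, 223.60812377929688), (26.797035217285156, 14.960308074951172), 9.462323188781738)
0.86 [[470.5, 225.4], [488.5, 228.4], [471.3, 220.0], [489.4, 222.8]]
0.88 [[477.5, 226.6], [496.1, 229.7], [478.4, 221.1], [497.1, 224.0]]
0.9 [[484.8, 227.8], [503.9, 230.9], [485.7, 222.3], [504.9, 225.1]]
0.92 [[492.3, 229.0], [511.9, 232.1], [493.2, 223.4], [513.0, 226.3]]
9 [[383, 216], [368, 212], [347, 220], [346, 224], [350, 227], [363, 229], [382, 221]] ((364.7000427246094, 220.60003662109375), (14.862703323364258, 37.631099700927734), 71.56504821777344)
0.86 [[330.9, 222.6], [344.6, 225.5], [331.0, 217.1], [344.7, 219.8]]
0.88 [[336.2, 223.8], [350.5, 226.7], [336.3, 218.2], [350.6, 220.9]]
0.9 [[341.8, 224.9], [356.6, 227.9], [341.9, 219.3], [356.8, 222.0]]
0.92 [[347.5, 226.1], [362.9, 229.0], [347.7, 220.4], [363.2, 223.2]]
```

The rows are not in the units I measure in: shifts go in units of 5 mm and turns go in units of 0.05 rad. I convert before sending: -130 mm is -26, -66 mm is -13.2.

Request:
{"name": "hand_motion", "arguments": {"moves": [-7.6, -4.4, 0, 0, 0, 0, -15.2, -8.8, 0, 0, 0, 0, -22.4, -13.2, 0, 0, 0, 0, -26, -15.8, 4, 0, 0, 0, -26, -15.8, 12, 0, 0, 0]}}

```text
t: 11.1
position: [520.4, 167.7, 335.2]
tcp_rot: [3.136, 0.004, 1.933]
force: [0.6, 0.7, -0.6]
gripper_width: 34.0
finger_force: 0.0
```

Request:
{"name": "hand_motion", "arguments": {"moves": [0, 0, 8, 0, 0, 0, 0, 0, 17, 0, 0, 0, 0, 0, 26, 0, 0, 0, 0, 0, 29.6, 0, 0, 0, 0, 0, 29.6, 0, 0, 0]}}

```text
t: 11.6
position: [517.2, 170.3, 182.9]
tcp_rot: [-3.136, 0.001, 1.94]
force: [-0.3, -1.1, 0.6]
gripper_width: 33.8
finger_force: 0.0
```

Run:
```python
from h import *
A=load('pics/wrist8.npz');B=load('pics/wrist9.npz')
H=np.array([752.3,259,123]);u=np.array([np.cos(.368),np.sin(.368),0])
for a,b in(((500.5,230.5),(355,227.5)),((510,232),(363,229))):
    p,g=two(A,a,B,b);q=p-H;print(p,g,q@u,q[2],np.arctan2(q[2],-q@u),np.hypot(q[2],q@u))
s=r.read_state();print(s["position"],s["tcp_rot"],s["force"],s["qpos"])
```

```text
[562.99906343 346.20029939 311.95400207] 0.026966982293254126 -145.2566823900531 188.95400206695564 0.9154084926097322 238.3340485035318
[567.81265994 347.77862139 314.70024183] 0.004956812582056866 -140.19756094645098 191.70024182690076 0.9393466458351913 237.49597641186696
[517.23555543 170.3271914  182.89755154] [-3.13578690e+00  9.68956504e-04  1.94019529e+00] [-0.25772583 -1.10846234  0.62256644] [-0.08430336  0.72433581 -0.53719525  1.8599511   0.54451166  0.71409437
 -0.56580205]
```

Scaled: 67 mm is 13.4, 25 mm is 5.

Request:
{"name": "hand_motion", "arguments": {"moves": [0, 0.2, 5, 0, 0, 0, 0, 0.2, 10, 0, 0, 0, 0, 0.2, 12.4, 0, 0, 0, 0, 0.2, 13.4, 0, 0, 0, 0, 0.2, 13.4, 0, 0, 0]}}

```text
t: 12.1
position: [520.8, 172.5, 118.5]
tcp_rot: [3.141, 0.0, 1.94]
force: [0.1, 0.5, 1.1]
gripper_width: 34.0
finger_force: 0.0
```

Request:
{"name": "hand_motion", "arguments": {"moves": [0, 0, 0, 0, 0, 0, 0, 0, 0, 0, 0, 0, 0, 0, 0, 0, 0, 0, 0, 0, 0, 0, 0, 0, 0, 0, 0, 0, 0, 0], "jaw": 5, "grip_force": 20}}

```text
t: 12.6
position: [517.8, 171.2, 118.2]
tcp_rot: [-3.136, 0.001, 1.94]
force: [-6.6, -1.5, 7.2]
gripper_width: 10.8
finger_force: 20.0
```

Scaled: -62 mm is -12.4, -49.7 mm is -9.94, 0.25 rad is 5.

Request:
{"name": "hand_motion", "arguments": {"moves": [0, 0.02, -2.5, 1, 0, 0, 0, 0.16, -5, 2, 0, 0, 0, 0.4, -7.48, 3, 0, 0, 0, 0.8, -9.94, 4, 0, 0, 0, 1.3, -12.4, 5, 0, 0]}}

```text
t: 13.1
position: [523.8, 173.6, 180.1]
tcp_rot: [-2.883, 0.0, 1.941]
force: [-3.7, -2.2, -2.4]
gripper_width: 11.3
finger_force: 19.9
```

```bash
python3 -c "
from h import *
s=r.read_state();print(s['force'],s['ft_torque'],s['qpos'])"
```

```text
[-3.73817125 -2.22858018 -2.38087222] [-0.2864408   0.22781208 -0.05044982] [-0.09352981  0.84739836 -0.57556341  1.60321733  0.42294688  1.09297855
 -0.44056225]
```

Request:
{"name": "hand_motion", "arguments": {"moves": [0, 0.02, -2.5, 1, 0, 0, 0, 0.16, -5, 2, 0, 0, 0, 0.4, -7.48, 3, 0, 0, 0, 0.8, -9.94, 4, 0, 0, 0, 1.3, -12.4, 5, 0, 0]}}

```text
t: 13.6
position: [544.4, 181.5, 239.3]
tcp_rot: [-2.633, 0.0, 1.941]
force: [-4.6, -3.2, 0.3]
gripper_width: 11.1
finger_force: 19.9
```

```bash
python3 -c "
from h import *
s=r.read_state();print(s['force'],s['ft_torque'],s['qpos'])"
```

```text
[-4.59942335 -3.1638525   0.31787483] [-0.33170606  0.41987536 -0.02401887] [-0.14861947  0.93417068 -0.56424772  1.24307089  0.32065875  1.57959924
 -0.33878454]
```

Request:
{"name": "hand_motion", "arguments": {"moves": [0, 0.06, -2.5, 0.2, 0, 0, 0, 0.24, -5, 0.4, 0, 0, 0, 0.54, -7.48, 0.6, 0, 0, 0, 0.96, -9.94, 0.8, 0, 0, 0, 1.5, -12.38, 1, 0, 0]}}

```text
t: 14.1
position: [578.5, 194.7, 290.4]
tcp_rot: [-2.584, 0.0, 1.941]
force: [-5.7, -2.2, 2.2]
gripper_width: 11.2
finger_force: 20.0
```

Request:
{"name": "hand_motion", "arguments": {"moves": [0, 0, 0, 0, 0, 0, 0, 0, 0, 0, 0, 0]}}

```text
t: 14.3
position: [578.6, 194.7, 290.4]
tcp_rot: [-2.585, 0.0, 1.941]
force: [-6.9, -3.2, 4.6]
gripper_width: 11.2
finger_force: 20.0
```

```bash
python3 -c "
from h import *
s=r.read_state();print(s['force'],s['ft_torque'],s['qpos'])
p=s['position']+5*Rot.from_euler('xyz',s['tcp_rot']).as_matrix()@[0,0,-1]-[752.3,259,123];u=np.array([np.cos(.368),np.sin(.368),0]);print(p@u,p[2],np.arctan2(p[2],-p@u),np.hypot(p[2],p@u))"
```

```text
[-6.88031066 -3.21810486  4.58086061] [-0.50692125  1.06050834  0.03624592] [-0.19569881  0.97192991 -0.54793273  0.98432268  0.30587624  1.82590382
 -0.29167718]
-182.60499005556176 171.65686623294715 0.7545039526523469 250.62055406152888
```

Scaled: -38.3 mm is -7.66, -28.9 mm is -5.78, 0.04 rad is 0.8.

Request:
{"name": "hand_motion", "arguments": {"moves": [0, 0.44, -1.94, 0.2, 0, 0, 0, 0.96, -3.88, 0.4, 0, 0, 0, 1.54, -5.78, 0.6, 0, 0, 0, 2.2, -7.66, 0.8, 0, 0, 0, 2.2, -7.66, 0.8, 0, 0]}}

```text
t: 14.8
position: [606.5, 205.5, 318.2]
tcp_rot: [-2.546, 0.0, 1.941]
force: [-7.2, -3.6, 6.8]
gripper_width: 11.2
finger_force: 20.0
```

Request:
{"name": "hand_motion", "arguments": {"moves": [0, 0, 0, 0, 0, 0, 0, 0, 0, 0, 0, 0]}}

```text
t: 15.0
position: [606.2, 205.3, 317.9]
tcp_rot: [-2.546, 0.0, 1.941]
force: [-6.1, -3.3, 6.2]
gripper_width: 11.4
finger_force: 20.0
```

Create ang.py:
```python
from h import *
np.set_printoptions(precision=3,suppress=True)
s=r.read_state();print(s['force'],s['ft_torque'],s['qpos'])
p=s['position']+5*Rot.from_euler('xyz',s['tcp_rot']).as_matrix()@[0,0,-1]-[752.3,259,123];u=np.array([np.cos(.368),np.sin(.368),0]);v=np.array([-u[1],u[0],0]);print(p@u,p[2],np.arctan2(p[2],-p@u),np.hypot(p[2],p@u))
S=save('scene','pics/sceneA.png');T=save('top','pics/topA.png');save('wrist','pics/wristA.png')
H=np.array([752.3,259,123])
for n,im in(("scene",S),("top",T)):
    h=cv2.cvtColor(im["pixels"],cv2.COLOR_RGB2HSV);m=cv2.inRange(h,(0,150,60),(8,255,255))|cv2.inRange(h,(172,150,60),(180,255,255))
    c=max(cv2.findContours(m,0,1)[0],key=cv2.contourArea);print(n,cv2.approxPolyDP(c,3,True)[:,0].tolist())
    for th in(.85,.88,.91,.94):
        d=-u*np.cos(th)+np.array([0,0,1])*np.sin(th);nn=u*np.sin(th)+np.array([0,0,1])*np.cos(th)
        print(th,"flap near corners top face",proj(im,[H+w*v+204*d+3*nn for w in(132,-132)]).tolist(),"ptr tip",proj(im,[H+152*v+240*d+6*nn,H+152*v+240*d-6*nn,H+152*v+100*d+6*nn]).round(1).tolist())
```

```bash
python3 ang.py
```

```text
[-6.073 -3.327  6.213] [-0.7    1.195  0.078] [-0.245  1.036 -0.524  0.741  0.311  2.024 -0.246]
-152.85481222690598 199.02018283598068 0.9158512863324029 250.94546578288652
scene [[431, 202], [410, 205], [410, 218], [376, 221], [379, 210], [359, 213], [357, 218], [353, 214], [326, 217], [329, 243], [321, 245], [321, 274], [337, 330], [431, 313], [437, 290], [339, 308], [336, 304], [440, 283]]
0.85 flap near corners top face [[431.0780204859914, 202.12459945218893], [325.4937863433043, 217.34966360978666]] ptr tip [[437.4, 186.3], [435.4, 186.6], [444.3, 243.0]]
0.88 flap near corners top face [[432.0536917418708, 202.12876980177938], [325.9324145242335, 217.43582203678088]] ptr tip [[438.6, 186.3], [436.6, 186.4], [444.9, 243.2]]
0.91 flap near corners top face [[433.0476917843614, 202.20845815527844], [326.386276749482
[... 390 characters left out ...]
[203, 171]]
0.85 flap near corners top face [[188.30092980001226, 216.83234156825503], [301.3441990256465, 170.36834662953964]] ptr tip [[179.4, 228.1], [182.0, 232.4], [178.5, 196.3]]
0.88 flap near corners top face [[187.0348874496469, 214.593992072253], [300.4166893766291, 167.99211286168617]] ptr tip [[177.8, 225.4], [180.4, 229.8], [178.0, 195.2]]
0.91 flap near corners top face [[185.76135641710513, 212.30240500652647], [299.46764299731376, 165.56843306780746]] ptr tip [[176.2, 222.6], [178.9, 227.2], [177.4, 194.2]]
0.94 flap near corners top face [[184.48199108421866, 209.9601814463039], [298.4981434438365, 163.10014205952263]] ptr tip [[174.7, 219.8], [177.3, 224.5], [176.8, 193.0]]
```

Run:
```python
from h import *
np.set_printoptions(precision=1,suppress=True,linewidth=220)
H=np.array([752.3,259,123]);u=np.array([np.cos(.368),np.sin(.368),0]);v=np.array([-u[1],u[0],0]);z=np.array([0,0,1.])
W=load('pics/wristA.npz');T=load('pics/topA.npz');print(W["eye"],W["rotation"])
for th in(.89,.915,.94):
    d=-u*np.cos(th)+z*np.sin(th);nn=u*np.sin(th)+z*np.cos(th)
    print(th,"W flap",proj(W,[H+w*v+k*d+3*nn for w,k in((132,204),(132,0),(0,204))]).tolist(),"ptr",proj(W,[H+152*v+k*d+6*nn for k in(240,220,150,100,0)]).tolist())
h=cv2.cvtColor(W["pixels"],cv2.COLOR_RGB2HSV);m=cv2.inRange(h,(0,150,60),(8,255,255))|cv2.inRange(h,(172,150,60),(180,255,255))
c=max(cv2.findContours(m,0,1)[0],key=cv2.contourArea);print(cv2.approxPolyDP(c,3,True)[:,0].tolist())
k=(W["pixels"].max(2)<60).astype(np.uint8);k[300:]=0
for c in cv2.findContours(k,0,1)[0]:
    if cv2.contourArea(c)>60: print("dark",cv2.boundingRect(c),cv2.approxPolyDP(c,2,True)[:,0].tolist())
print(T["pixels"].mean(2)[214:236,172:186].astype(int))
print(T["pixels"][205:222,194:204,0].astype(int)); print(T["pixels"][205:222,194:204,1].astype(int))
```

```text
[648.9 306.9 429.3] [2.8 0.6 0.4]
0.89 W flap [[434.1883553294774, -5.843642436348517], [750.0727363922449, 40.035299123420316], [406.0572116821361, 305.66502183521766]] ptr [[349.774689471096, -95.6012339847118], [404.9153785669509, -84.1384240798499], [560.620111016463, -51.03155029873332], [645.5583100786644, -32.50301653236963], [772.815080441877, -4.0959908724371985]]
0.915 W flap [[442.974061736855, -11.1119869566908], [750.1486691411326, 40.047541229103615], [411.8407620327695, 310.61355384820257]] ptr [[357.77703917628435, -107.74718538326286], [414.40982291738584, -94.09651496053667], [570.1490081145931, -55.76817863170683], [652.5935428637785, -35.00067753909812], [772.9683047203937, -4.058802749672253]]
0.94 W flap [[452.75169180072413, -16.740571306950272], [750.2196239137032, 40.060601819977165], [418.1939609730997, 315.8060145571531]] ptr [[367.14367965062155, -121.11886415142126], [425.19034724158234, -104.89956645572286], [580.3461489341037, -60.701028861242634], [659.9253967789172, -37.545440681493886], [773.110635929642, -4.019085584470901]]
[[427, 0], [421, 8], [41
[... 2833 characters left out ...]
35  36  37]
 [ 34  34  36  35  34  35  36  37  41  42]
 [ 34  35  35  36  36  39  40  43  44  45]
 [ 36  36  38  40  41  40  43  45  43  45]
 [ 40  40  41  42  42  43  45  45  45  44]
 [ 42  42  43  44  45  43  46  48  46  45]
 [ 43  44  46  44  45  49  58  64  62  51]
 [ 44  45  49  54  61  71  85  93  87  66]
 [ 51  58  71  82  92 102 114 119 108  81]
 [ 71  88 104 116 122 127 133 132 120  93]
 [104 116 129 135 137 138 140 139 129 104]
 [128 134 140 141 140 140 141 140 133 115]
 [138 140 142 141 140 139 140 140 136 123]
 [139 141 141 140 140 139 140 140 138 129]
 [140 140 142 142 141 141 140 140 138 135]
 [140 140 142 142 143 143 142 139 139 138]
 [142 142 141 142 143 143 142 141 140 140]]
```

Run:
```python
from h import *
np.set_printoptions(linewidth=250)
W=load('pics/wristA.npz')["pixels"]
for y in(20,60,120,250): print(y,[tuple(int(a) for a in W[y,x,:2]) for x in range(384,446,2)])
H=np.array([752.3,259,123]);u=np.array([np.cos(.368),np.sin(.368),0]);v=np.array([-u[1],u[0],0]);z=np.array([0,0,1.]);im=load('pics/wristA.npz')
for th in(.88,.9,.92):
    d=-u*np.cos(th)+z*np.sin(th);nn=u*np.sin(th)+z*np.cos(th)
    for s in(3,-3):
        a,b=proj(im,[H+w*v+204*d+s*nn for w in(132,0)]);print(th,s,[round(float(a[0]+(y-a[1])/(b[1]-a[1])*(b[0]-a[0])),1) for y in(20,60,120,250)])
    print("bar",proj(im,[H+w*v+250*d for w in(54,-54)]).tolist())
```

```text
20 [(226, 224), (226, 223), (225, 221), (231, 227), (234, 230), (233, 229), (228, 224), (229, 225), (231, 228), (223, 220), (226, 223), (229, 225), (226, 223), (228, 225), (231, 227), (230, 227), (230, 227), (229, 231), (236, 102), (237, 73), (238, 76), (238, 76), (239, 76), (239, 76), (240, 76), (244, 82), (245, 83), (237, 74), (219, 65), (198, 59), (194, 60)]
60 [(229, 225), (226, 222), (230, 227), (231, 227), (231, 227), (232, 228), (230, 227), (232, 228), (231, 227), (231, 228), (232, 228), (233, 229), (232, 229), (231, 227), (233, 230), (236, 235), (212, 178), (240, 73), (240, 79), (240, 79), (240, 79), (237, 76), (242, 79), (245, 85), (248, 87), (241, 76), (226, 69), (207, 63), (199, 59), (212, 63), (213, 64)]
120 [(231, 226), (233, 230), (231, 227), (227, 224), (228, 224), (231, 228), (234, 231), (233, 232), (242, 201), (247, 89), (254, 87), (121, 40), (122, 41), (116, 41), (238, 71), (241, 78), (241, 79), (242, 80), (241, 79), (241, 78), (245, 83), (246, 89), (243, 80), (229, 71), (209, 62), (199, 60), (213, 64), (212, 64), (211, 64), (213, 65), (213, 64)]
250 [(134, 130), (131, 128), (128, 126), (127, 128), (157, 57), (173, 54), (119, 40), (122, 41), (117, 40), (137, 44), (177, 54), (210, 61), (246, 81), (222, 65), (160, 50), (184, 57), (181, 55), (210, 64), (184, 57), (196, 60), (163, 50), (164, 52), (164, 50), (164, 52), (164, 51), (164, 51), (162, 51), (161, 50), (160, 51), (158, 51), (158, 51)]
0.88 3 [428.8, 425.3, 420.0, 408.6]
0.88 -3 [420.7, 417.4, 412.5, 401.9]
bar [[313.91360925717896, 201.94955365974744], [314.81985266055267, 404.4494298517313]]
0.9 3 [435.0, 431.3, 425.7, 413.7]
0.9 -3 [426.1, 422.7, 417.5, 406.4]
bar [[317.23877880116606, 204.25990067660877], [317.5125649555793, 411.7146481140069]]
0.92 3 [441.7, 437.8, 431.9, 419.1]
0.92 -3 [432.0, 428.4, 423.0, 411.2]
bar [[321.0335947946837, 206.7144409111231], [320.5440500890631, 419.32792399883454]]
```

Request:
{"name": "hand_motion", "arguments": {"moves": [0, 0, 0, 0, 0, 0, 0, 0, 0, 0, 0, 0, 0, 0, 0, 0, 0, 0, 0, 0, 0, 0, 0, 0, 0, 0, 0, 0, 0, 0]}}

```text
t: 15.65
position: [606.1, 205.3, 317.9]
tcp_rot: [-2.546, 0.0, 1.941]
force: [-7.1, -3.5, 6.1]
gripper_width: 10.8
finger_force: 20.0
```

```bash
python3 ang.py | sed -n 2p; python3 -c "
from bench import r
print(r.close_job())"
```

```text
-152.88205584951015 199.02752277296952 0.9157830085119395 250.9678820525002
the job is handed in; nothing more can be done
None
```

The job is handed in at about 16 s: the bin stands within about 2 mm of the yellow disc's centre, and the fingers still hold the flap at about 0.915 rad, which matches the pointer to within roughly 0.01 rad by my camera measurements; no verdict was returned.

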